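# Change over the push-push stops of a clamping board

### The arm

A 6-joint arm with a two-finger parallel gripper is mounted at the origin on the work surface. World frame = base frame: x ahead of the robot, y to its left, z up, the work surface at z = 0. Lengths are in mm, angles in degrees, forces in N, time in s.
With the tool pointing down it reaches from about 375 to 900 mm from the base axis. Payload 3.1 kg.
Tool frame: the origin (TCP) lies on the centre line of the jaws, within the pads' length; the fingertips stand 14 mm ahead of it and the grasp point (between the pads) lies 5 mm behind it; z points along the fingers, y is the line along which they close (so a half turn about z gives the same grasp; the last joint's range is limited). The gripper opens to 85 mm and grips with 20 to 120 N. Pads are 22 mm wide; open, the fingers measure 114 mm over their backs; the gripper's body (76 mm by 85 mm) begins 54 mm behind the grasp point. The pads swing forward as they close: fully open they stand 13 mm farther back than shut.
Start: joints at [55.434, 30.224, 82.088, -0, 67.689, -10.227], TCP at [257.545, 569.445, 245.31] pointing down, gripper open.
Joint ranges: [-176.69, 176.69], [-43.24, 126.21], [12.49, 139.97], [-82, 262], [0, 151.66], [-163.58, 163.58]. Speed limits (degrees/s): [159.86, 159.86, 180, 180, 180, 180].

### API

Orientations are given as a 3x3 rotation matrix whose columns are the frame's x, y, z axes.
In Python, from cell import bot gives the robot as it stands. The module is installed in compiled form; this text tells all that it offers.
- The arm moves only by the tool move_arm, never from a script. Its argument "plan" is a list of rows, each a list of 5 numbers: the shift along the tool's x, y, z in units of 25 mm (1.0 is 25 mm), then the turn about the tool's z in units of 6 degrees (1.0 is 6 degrees), then the opening, from 0 (shut) to 1 (fully open). In form: [[tx, ty, tz, yaw, gripper], ...]. A call has exactly 5 rows; each row shifts and turns the commanded pose from where the row before left it, along the tool's axes as they then stand; what a row does not reach is not made up. A row lasts 1/12 s, in which the tool goes at most 41.7 mm and 7.16 degrees, less where a joint would pass 70% of its speed; a pose out of reach is approached as far as the arm can. A call is refused whole if a number of a shift passes 1 or a number of a turn 1, either way. A call with a gripper value outside its range is refused whole. The fingers move at their own pace and stop on an object; the grip force is fixed at half the most. Time passes only in rows, so rows that do not move let the fingers close, or fill a call up. It gives the time, the measured TCP pose, the force, the opening and the grip force at its end, in the units of the state.
- bot.state(): the state, without advancing time (a new reading comes with each control period).
- bot.read_camera(name): name is "scene" or "top"; returns the picture (384x512x3 uint8, blue, green, red); there is no depth.
- bot.camera_info(name): a dict with "fx", "fy", "cx", "cy" (pixels), "k1" (the pictures are not rectified: a ray, as slopes to the right and down, at radius r is drawn at 1 + k1 r^2 times it, then the intrinsics apply), "world_to_cam" (4x4, takes a point from world to camera coordinates). Camera axes: x right, y up, looking along -z (the intrinsics and any distortion apply to the point x, -y, -z); pixel columns grow to the right and rows downward; lengths in mm; the calibration is good to about 2 mm. A picture is of the moment at which its call begins. camera_info takes no time and is no camera call.
- bot.job_done(): hands the job in; it is judged then, once.
Trained networks look in the newest picture that a camera, given by its name, has taken for a name from the list of things; names that differ only in an ending like _2 or _b are one class to them, and where a whole thing is asked for, a point or a joint stands for the part that bears it (a point fixed in the world has none). Each returns a list of dicts, best first, with "score" (0 to 1); they miss things now and then, are a little off and sometimes report something else, mostly with a low value. They report only what shows in the picture. A call takes as long as a camera call.
- bot.find_in(camera, name): "point" ([x, y, z] in mm, in world coordinates, good to about 4 mm: the middle of the surface that is visible of it).
- bot.cut_out(camera, name): "pixels" (384x512 bool, what is visible of it).
- bot.spot_point(camera, name): "point" ([x, y, z] in mm, in world coordinates, good to about 4 mm: a listed point, or the origin of a listed thing).
The state is a dict: "time": time; "joints": joint angles; "joint_velocities": joint speeds; "joint_efforts": joint torques, N m; "ee_pos": TCP position; "orientation": TCP orientation; "wrist_force": force on the tool from outside, world axes, zero at the start; "moment": the same for the moment, N m; "gripper_width": opening from 0.0 (shut) to 1.0 (fully open); "grip_force": force on a finger pad.
Only numpy, scipy, OpenCV 4.12 (cv2) and the standard library are available. Lean on these libraries where they do the work, as an engineer would, in place of code of your own. Each camera call takes 0.05 s, during which the arm holds its last target. There are 200 camera calls.

### The job

On the plywood clamping board, change over the pop-up stops: press the orange one, which stands up, so that it stays latched down, and press the blue one, which is latched down, so that it pops up. They are push-push catches: push right in and let go, then check how each ended up and press it again if it did not take. Leave the white stop as it is, without pressing it.

Things in the scene. Friction and masses are not known exactly. Their poses are not given: they have to be found in the camera images.
- orange_cap (a point): centre of the top face of the orange pop-up stop: plastic cap 30 mm wide, 12 mm tall, on a 22 mm steel stem. z is 73 mm when up, 58 mm latched down, 48 mm pushed fully in. Starts up. Its worn catch slips at about every third start: the first full press then does not take and the stop comes back up; the next full press latches it.
- blue_cap (a point): centre of the top face of the blue pop-up stop: plastic cap 30 mm wide, 12 mm tall, on a 22 mm steel stem. z is 73 mm when up, 58 mm latched down, 48 mm pushed fully in. Starts latched down. One full press and letting go makes it pop up; another would latch it again.
- white_cap (a point): centre of the top face of the white pop-up stop: plastic cap 30 mm wide, 12 mm tall, on a 22 mm steel stem. z is 73 mm when up, 58 mm latched down, 48 mm pushed fully in. Starts up and must not be pushed down.
- board: plywood board 240 x 420 mm, 40 mm thick, fixed; origin under its centre, y along its length. Along its metal track stand the three stops, 75 mm or more apart, in any order, each in a 52 mm ring 2.5 mm high. A stop moves straight down 25 mm to a hard end against a 4 to 7 N spring; a press past 23 mm, then letting go, flips it up or down; a shorter one may not.

How it is judged:
By the outcome, as a careful person would: the job done as asked, in the order asked, and still so for the second after the job is handed in, with the robot touching nothing.
It also fails if it takes over 45 s, if anything falls off the work surface, if the arm or the gripper's body presses on something with over 40 N, if the wrist force passes 120 N, or if a joint passes its speed limit or range.

## Working session

There is one attempt and no reset: what is moved stays moved. The work goes in short steps, Python scripts to look and compute and a tool call to move; the robot and the scene stay as the last step left them, time stands still between calls to the robot, and variables do not carry over. Pictures are saved under pics/ and viewed, at most 10 in all, crops included, and the job is handed in when it is done.

Besides the shell and the picture viewer there is one more tool, called after "Call:" by a JSON object that holds its "fn" and its "kwargs", one argument or row to a line. move_arm: Moves the arm, as the interface text tells. Its arguments: {"type":"object","properties":{"plan":{"type":"array"}},"required":["plan"]}

```bash
mkdir -p pics; cat > h.py <<'E'
from cell import bot
import numpy as np, cv2
def ray(cam,px):
    i=bot.camera_info(cam); K=np.array([[i['fx'],0,i['cx']],[0,i['fy'],i['cy']],[0,0,1.]])
    u=cv2.undistortPoints(np.array([[px]],float),K,np.array([i['k1'],0,0,0.]))[0,0]
    M=np.array(i['world_to_cam']); R=M[:3,:3]; return -R.T@M[:3,3], R.T@np.array([u[0],-u[1],-1])
def at_z(cam,px,z):
    o,d=ray(cam,px); return o+d*(z-o[2])/d[2]
def tri(p1,p2):
    (o1,d1),(o2,d2)=ray('scene',p1),ray('top',p2)
    s=np.linalg.lstsq(np.c_[d1,-d2],o2-o1,rcond=None)[0]
    return (o1+d1*s[0]+o2+d2*s[1])/2
def look(names=('orange_cap','blue_cap','white_cap'),cams=('scene','top')):
    for c in cams:
        bot.read_camera(c)
        for n in names:
            r=bot.spot_point(c,n)[:2]; print(c,n,[(np.round(q['point'],1).tolist(),round(q['score'],2)) for q in r])
E
python3 - <<'E'
from h import *
a=bot.read_camera('scene');b=bot.read_camera('top')
cv2.imwrite('pics/a.png',a);cv2.imwrite('pics/b.png',b)
look()
s=bot.state();print(s['time'],s['ee_pos'],np.round(s['orientation'],3),s['wrist_force'],s['gripper_width'])
for c in('scene','top'):print(np.round(ray(c,(256,192)),2))
E
```

```text
scene orange_cap []
scene blue_cap [([534.2, -153.8, 57.8], 0.57)]
scene white_cap [([533.7, 99.0, 75.1], 0.55)]
top orange_cap [([537.1, -38.6, 74.6], 0.62)]
top blue_cap [([532.2, -150.5, 52.4], 0.52)]
top white_cap [([529.8, 99.7, 71.1], 0.7)]
0.5 [257.54501194 569.41011899 245.28278206] [[-0.911  0.412 -0.   ]
 [ 0.412  0.911 -0.   ]
 [ 0.    -0.    -1.   ]] [ 0.4162001  -0.51243199  0.12220232] 1.0023863946219747
[[ 1.09903e+03  1.57700e+01  4.52370e+02]
 [-8.20000e-01  2.00000e-02 -5.70000e-01]]
[[ 5.3006e+02  2.8170e+01  7.2074e+02]
 [ 6.0000e-02 -4.0000e-02 -1.0000e+00]]
```

View pics/a.png

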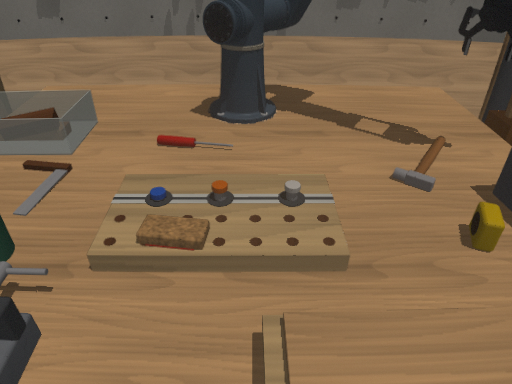

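View pics/b.png

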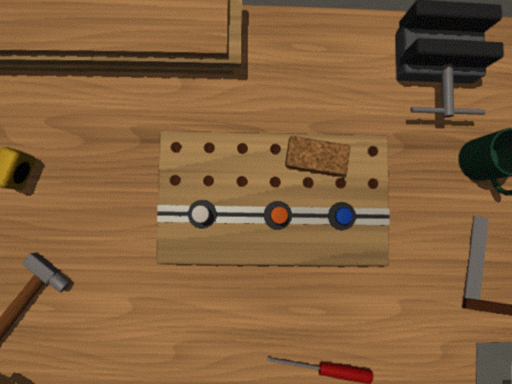

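The scene picture shows blue at about (157,192), orange at (219,186) and white at (292,186). The top picture shows them at about (344,216), (280,215) and (202,214), with a cork block near blue. I'll triangulate the caps and work out the moves.

```bash
cat >> h.py <<'E'
def caps(a,b):
    out={}
    for n,lo,hi in(('orange',(5,150,80),(18,255,255)),('blue',(108,140,60),(128,255,255))):
        c=[]
        for im,(x0,x1,y0,y1) in((a,(110,340,172,215)),(b,(155,390,195,240))):
            m=cv2.inRange(cv2.cvtColor(im,cv2.COLOR_BGR2HSV),lo,hi); k=np.zeros_like(m);k[y0:y1,x0:x1]=m[y0:y1,x0:x1]
            k=cv2.morphologyEx(k,cv2.MORPH_OPEN,np.ones((3,3),np.uint8)); ys,xs=np.nonzero(k); c.append((xs.mean(),ys.mean(),len(xs)))
        out[n]=tri(c[0][:2],c[1][:2]); print(n,np.round(c,1).tolist(),np.round(out[n],1),[np.round(at_z('top',c[1][:2],z),1).tolist() for z in(73,58)])
    return out
def togo(t,yaw=None):
    s=bot.state(); R=np.array(s['orientation']); d=np.array(t)-s['ee_pos']; print('t',s['time'],'units',np.round(R.T@d/25,2),'yaw x-axis',np.degrees(np.arctan2(R[1,0],R[0,0])))
E
python3 - <<'E'
from h import *
caps(cv2.imread('pics/a.png'),cv2.imread('pics/b.png'))
togo([533,-38,120])
E
```

```text
orange [[219.3, 186.1, 175.0], [278.9, 214.5, 241.0]] [532.5 -36.3  67.7] [[532.5, -35.8, 73.0], [532.5, -37.3, 58.0]]
blue [[157.5, 191.9, 111.0], [343.7, 215.5, 224.0]] [ 532.6 -153.    54.6] [[532.6, -148.1, 73.0], [532.6, -152.2, 58.0]]
t 0.5 units [-20.05 -17.6    5.01] yaw x-axis 155.65951706733688
```

Call:
{"fn": "move_arm", "kwargs": {
  "plan": [
    [-1,-0.88,0.2,0,0],
    [-1,-0.88,0.2,0,0],
    [-1,-0.88,0.2,0,0],
    [-1,-0.88,0.2,0,0],
    [-1,-0.88,0.2,0,0]
  ]
}}

```text
time: 0.92
ee_pos: [326.5, 416.5, 220.3]
orientation: [[-0.911, 0.411, 0.001], [0.411, 0.911, 0.0], [-0.0, 0.001, -1.0]]
wrist_force: [0.1, 0.0, -0.4]
gripper_width: 0.299
grip_force: 0.0
```

Call:
{"fn": "move_arm", "kwargs": {
  "plan": [
    [-1,-0.88,0.2,0,0],
    [-1,-0.88,0.2,0,0],
    [-1,-0.88,0.2,0,0],
    [-1,-0.88,0.2,0,0],
    [-1,-0.88,0.2,0,0]
  ]
}}

```text
time: 1.33
ee_pos: [395.3, 264.6, 195.4]
orientation: [[-0.911, 0.412, 0.001], [0.412, 0.911, 0.0], [-0.001, 0.001, -1.0]]
wrist_force: [0.9, 0.1, -0.9]
gripper_width: 0.0
grip_force: 0.0
```

Call:
{"fn": "move_arm", "kwargs": {
  "plan": [
    [-1,-0.88,0.2,0,0],
    [-1,-0.88,0.2,0,0],
    [-1,-0.88,0.2,0,0],
    [-1,-0.88,0.2,0,0],
    [-1,-0.88,0.2,0,0]
  ]
}}

```text
time: 1.75
ee_pos: [464.0, 112.7, 170.4]
orientation: [[-0.911, 0.412, 0.001], [0.412, 0.911, 0.0], [-0.001, 0.0, -1.0]]
wrist_force: [0.8, 0.2, 0.7]
gripper_width: 0.001
grip_force: 0.0
```

Call:
{"fn": "move_arm", "kwargs": {
  "plan": [
    [-1,-0.88,0.2,0,0],
    [-1,-0.88,0.2,0,0],
    [-1,-0.88,0.2,0,0],
    [-1,-0.88,0.2,0,0],
    [-1,-0.88,0.2,0,0]
  ]
}}

```text
time: 2.17
ee_pos: [532.5, -39.3, 145.3]
orientation: [[-0.911, 0.412, 0.001], [0.412, 0.911, -0.0], [-0.001, 0.0, -1.0]]
wrist_force: [0.4, -0.7, -0.5]
gripper_width: -0.004
grip_force: 0.0
```

Call:
{"fn": "move_arm", "kwargs": {
  "plan": [
    [0,0,0,0,0],
    [0,0,0,0,0],
    [0,0,0,0,0],
    [0,0,0,0,0],
    [0,0,0,0,0]
  ]
}}

```text
time: 2.58
ee_pos: [531.1, -36.2, 145.5]
orientation: [[-0.912, 0.411, -0.001], [0.411, 0.912, 0.0], [0.001, 0.0, -1.0]]
wrist_force: [0.3, -0.2, -0.8]
gripper_width: -0.003
grip_force: 0.0
```

```bash
python3 - <<'E'
from h import *
togo([532.5,-36.5,87]); s=bot.state(); print(s['ee_pos'],s['wrist_force'],s['gripper_width'])
E
```

```text
t 2.5833 units [-0.06  0.01  2.34] yaw x-axis 155.75725059019214
[531.08567707 -36.21853163 145.50862884] [ 0.28921684 -0.18809339 -0.82635028] -0.0031816761336361087
```

Call:
{"fn": "move_arm", "kwargs": {
  "plan": [
    [-0.06,0,0.5,0,0],
    [0,0,0.5,0,0],
    [0,0,0.5,0,0],
    [0,0,0.5,0,0],
    [0,0,0.2,0,0]
  ]
}}

```text
time: 3.0
ee_pos: [532.0, -36.8, 89.3]
orientation: [[-0.912, 0.411, -0.002], [0.411, 0.912, 0.001], [0.002, -0.0, -1.0]]
wrist_force: [-0.9, 0.1, 0.1]
gripper_width: -0.001
grip_force: 0.0
```

Call:
{"fn": "move_arm", "kwargs": {
  "plan": [
    [0,0,0.2,0,0],
    [0,0,0.2,0,0],
    [0,0,0.2,0,0],
    [0,0,0.2,0,0],
    [0,0,0.2,0,0]
  ]
}}

```text
time: 3.42
ee_pos: [532.5, -37.2, 66.0]
orientation: [[-0.911, 0.412, -0.001], [0.412, 0.911, 0.001], [0.001, 0.0, -1.0]]
wrist_force: [-2.4, 2.6, 8.3]
gripper_width: -0.001
grip_force: 3.7
```

Contact is confirmed at 8 N. I'll press on to the hard end.

Call:
{"fn": "move_arm", "kwargs": {
  "plan": [
    [0,0,0.1,0,0],
    [0,0,0.05,0,0],
    [0,0,0.05,0,0],
    [0,0,0,0,0],
    [0,0,0,0,0]
  ]
}}

```text
time: 3.83
ee_pos: [532.5, -37.2, 62.0]
orientation: [[-0.911, 0.412, -0.0], [0.412, 0.911, 0.001], [0.001, 0.0, -1.0]]
wrist_force: [-3.1, 3.0, 11.1]
gripper_width: 0.001
grip_force: 5.9
```

Call:
{"fn": "move_arm", "kwargs": {
  "plan": [
    [0,0,0.04,0,0],
    [0,0,0.04,0,0],
    [0,0,0,0,0],
    [0,0,0,0,0],
    [0,0,0,0,0]
  ]
}}

```text
time: 4.25
ee_pos: [532.7, -37.2, 61.9]
orientation: [[-0.911, 0.412, 0.001], [0.412, 0.911, 0.0], [-0.0, 0.0, -1.0]]
wrist_force: [-6.7, 2.8, 26.1]
gripper_width: -0.004
grip_force: 13.0
```

That is the hard end (26 N). I'll retreat and then check.

Call:
{"fn": "move_arm", "kwargs": {
  "plan": [
    [0,0,-0.3,0,0],
    [0,0,-0.4,0,0],
    [0,0,-0.6,0,0],
    [0,0,-0.8,0,0],
    [0,0,-0.8,0,0]
  ]
}}

```text
time: 4.67
ee_pos: [533.3, -38.1, 131.7]
orientation: [[-0.911, 0.412, 0.0], [0.412, 0.911, -0.0], [-0.0, -0.0, -1.0]]
wrist_force: [-0.2, -0.4, -0.5]
gripper_width: 0.001
grip_force: 0.0
```

Call:
{"fn": "move_arm", "kwargs": {
  "plan": [
    [-0.9,0.9,-0.5,0,0],
    [-0.9,0.9,0,0,0],
    [-0.9,0.9,0,0,0],
    [0,0,0,0,0],
    [0,0,0,0,0]
  ]
}}

```text
time: 5.08
ee_pos: [624.1, -3.9, 143.8]
orientation: [[-0.912, 0.411, 0.002], [0.411, 0.912, -0.001], [-0.002, 0.0, -1.0]]
wrist_force: [0.2, 0.8, 0.7]
gripper_width: 0.001
grip_force: 0.0
```

```bash
python3 - <<'E'
from h import *
a=bot.read_camera('scene');b=bot.read_camera('top')
cv2.imwrite('pics/c.png',np.hstack([cv2.resize(a[150:230,90:350],None,fx=1.5,fy=1.5),cv2.resize(b[190:270,150:400],None,fx=1.5,fy=1.5)]))
look(); caps(a,b)
print(bot.state()['ee_pos'])
E
```

```text
scene orange_cap []
scene blue_cap [([534.0, -154.0, 57.1], 0.59)]
scene white_cap [([530.9, 98.8, 72.2], 0.49)]
top orange_cap []
top blue_cap []
top white_cap []
 ** On entry to DLASCL parameter number  4 had an illegal value
 ** On entry to DLASCL parameter number  4 had an illegal value
 ** On entry to DLASCL parameter number  4 had an illegal value
 ** On entry to DLASCL parameter number  4 had an illegal value
 ** On entry to DLASCL parameter number  5 had an illegal value
 ** On entry to DLASCL parameter number  4 had an illegal valueh.py:24: RuntimeWarning: Mean of empty slice.
  k=cv2.morphologyEx(k,cv2.MORPH_OPEN,np.ones((3,3),np.uint8)); ys,xs=np.nonzero(k); c.append((xs.mean(),ys.mean(),len(xs)))
  ret = ret.dtype.type(ret / rcount)
Traceback (most recent call last):
  File "h.py", line 25, in caps
    out[n]=tri(c[0][:2],c[1][:2]); print(n,np.round(c,1).tolist(),np.round(out[n],1),[np.round(at_z('top',c[1][:2],z),1).tolist() for z in(73,58)])
           ~~~^^^^^^^^^^^^^^^^^^^
  File "h.py", line 11, in tri
    s=np.linalg.lstsq(np.c_[d1,-d2],o2-o1,rcond=None)[0]
      ~~~~~~~~~~~~~~~^^^^^^^^^^^^^^^^^^^^^^^^^^^^^^^^
numpy.linalg.LinAlgError: SVD did not converge in Linear Least Squares
```

View pics/c.png

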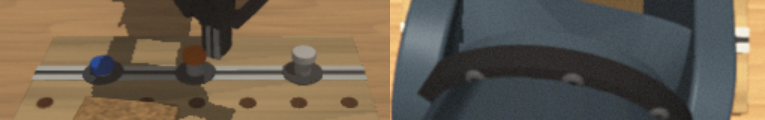

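The crop shows orange still up: its cap is at about (194,53), with stem visible below it, while blue at (100,65) sits low and white is up. The catch slipped, so I'll press orange again.

Call:
{"fn": "move_arm", "kwargs": {
  "plan": [
    [0.9,-0.9,0,0,0],
    [0.9,-0.9,0,0,0],
    [0.9,-0.9,0,0,0],
    [0,0,0,0,0],
    [0,0,0,0,0]
  ]
}}

```text
time: 6.0
ee_pos: [531.5, -38.5, 143.4]
orientation: [[-0.91, 0.414, -0.001], [0.414, 0.91, 0.0], [0.001, -0.0, -1.0]]
wrist_force: [1.5, 0.3, -0.1]
gripper_width: 0.001
grip_force: 0.0
```

Call:
{"fn": "move_arm", "kwargs": {
  "plan": [
    [0,0,0.5,0,0],
    [0,0,0.5,0,0],
    [0,0,0.5,0,0],
    [0,0,0.5,0,0],
    [0,0,0.2,0,0]
  ]
}}

```text
time: 6.42
ee_pos: [534.2, -38.0, 87.1]
orientation: [[-0.911, 0.412, 0.0], [0.412, 0.911, 0.0], [-0.0, 0.0, -1.0]]
wrist_force: [-0.1, 0.8, 0.9]
gripper_width: -0.001
grip_force: 0.6
```

Call:
{"fn": "move_arm", "kwargs": {
  "plan": [
    [0,0,0.2,0,0],
    [0,0,0.2,0,0],
    [0,0,0.2,0,0],
    [0,0,0.2,0,0],
    [0,0,0.2,0,0]
  ]
}}

```text
time: 6.83
ee_pos: [534.2, -38.1, 64.2]
orientation: [[-0.911, 0.412, 0.002], [0.412, 0.911, -0.0], [-0.002, 0.001, -1.0]]
wrist_force: [-1.0, 1.3, 7.6]
gripper_width: -0.002
grip_force: 3.7
```

Call:
{"fn": "move_arm", "kwargs": {
  "plan": [
    [0,0,0.1,0,0],
    [0,0,0.05,0,0],
    [0,0,0.05,0,0],
    [0,0,0,0,0],
    [0,0,0,0,0]
  ]
}}

```text
time: 7.25
ee_pos: [534.3, -38.1, 61.9]
orientation: [[-0.911, 0.412, 0.003], [0.412, 0.911, -0.001], [-0.003, 0.001, -1.0]]
wrist_force: [-5.2, 2.3, 24.8]
gripper_width: -0.0
grip_force: 12.3
```

Call:
{"fn": "move_arm", "kwargs": {
  "plan": [
    [0,0,-0.3,0,0],
    [0,0,-0.4,0,0],
    [0,0,-0.6,0,0],
    [0,0,-0.8,0,0],
    [0,0,-1,0,0]
  ]
}}

```text
time: 7.67
ee_pos: [532.8, -38.0, 136.0]
orientation: [[-0.911, 0.412, -0.002], [0.412, 0.911, 0.0], [0.002, -0.0, -1.0]]
wrist_force: [-0.0, -0.6, -1.2]
gripper_width: -0.002
grip_force: 0.0
```

Call:
{"fn": "move_arm", "kwargs": {
  "plan": [
    [-0.36,-0.84,0,0,0],
    [-0.36,-0.84,0,0,0],
    [-0.36,-0.84,0,0,0],
    [-0.37,-0.84,0,0,0],
    [-0.37,-0.84,0,0,0]
  ]
}}

```text
time: 8.08
ee_pos: [531.8, -153.7, 136.4]
orientation: [[-0.911, 0.412, 0.001], [0.412, 0.911, -0.001], [-0.002, -0.0, -1.0]]
wrist_force: [0.7, 0.4, -0.4]
gripper_width: 0.001
grip_force: 0.0
```

Call:
{"fn": "move_arm", "kwargs": {
  "plan": [
    [0,0,0,0,0],
    [0,0,0,0,0],
    [0,0,0,0,0],
    [0,0,0,0,0],
    [0,0,0,0,0]
  ]
}}

```text
time: 8.5
ee_pos: [531.2, -151.3, 135.8]
orientation: [[-0.912, 0.411, -0.0], [0.411, 0.912, 0.0], [0.001, 0.0, -1.0]]
wrist_force: [-0.1, -0.7, -0.9]
gripper_width: 0.003
grip_force: 0.0
```

```bash
python3 - <<'E'
from h import *
a=bot.read_camera('scene');b=bot.read_camera('top')
cv2.imwrite('pics/d.png',np.hstack([cv2.resize(a[150:230,90:350],None,fx=1.5,fy=1.5),cv2.resize(b[190:270,150:400],None,fx=1.5,fy=1.5)]))
look(); togo([532.5,-152.5,62])
E
```

```text
scene orange_cap [([534.6, -32.4, 59.4], 0.57)]
scene blue_cap [([531.7, -154.4, 59.8], 0.7)]
scene white_cap [([534.1, 98.8, 73.9], 0.49)]
top orange_cap [([533.8, -37.0, 56.9], 0.49)]
top blue_cap [([530.8, -147.9, 54.1], 0.53)]
top white_cap [([532.9, 101.5, 72.3], 0.56)]
t 9.0 units [-0.04  0.02  2.95] yaw x-axis 155.66318311498867
```

View pics/d.png

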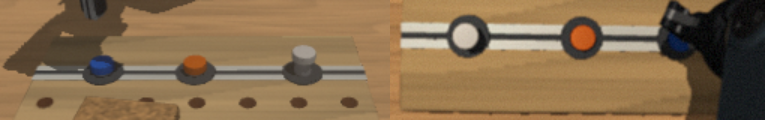

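Orange is now latched: the cap at (194,65) is low with no stem visible, and both networks put it at about 58 mm. White is still up. Next I'll press blue.

Call:
{"fn": "move_arm", "kwargs": {
  "plan": [
    [0,0,0.5,0,0],
    [0,0,0.5,0,0],
    [0,0,0.5,0,0],
    [0,0,0.5,0,0],
    [0,0,0.3,0,0]
  ]
}}

```text
time: 9.42
ee_pos: [530.8, -152.4, 77.1]
orientation: [[-0.911, 0.412, -0.001], [0.412, 0.911, 0.001], [0.002, 0.0, -1.0]]
wrist_force: [-0.3, -1.0, -0.1]
gripper_width: -0.0
grip_force: 0.0
```

Call:
{"fn": "move_arm", "kwargs": {
  "plan": [
    [0,0,0.2,0,0],
    [0,0,0.2,0,0],
    [0,0,0.15,0,0],
    [0,0,0.1,0,0],
    [0,0,0,0,0]
  ]
}}

```text
time: 9.83
ee_pos: [531.0, -152.4, 62.6]
orientation: [[-0.911, 0.412, -0.001], [0.412, 0.911, 0.0], [0.001, -0.0, -1.0]]
wrist_force: [-1.9, 0.7, 5.6]
gripper_width: -0.002
grip_force: 3.0
```

Call:
{"fn": "move_arm", "kwargs": {
  "plan": [
    [0,0,0.04,0,0],
    [0,0,0.04,0,0],
    [0,0,0,0,0],
    [0,0,0,0,0],
    [0,0,0,0,0]
  ]
}}

```text
time: 10.25
ee_pos: [531.0, -152.5, 62.0]
orientation: [[-0.911, 0.412, -0.0], [0.412, 0.911, -0.0], [-0.0, -0.0, -1.0]]
wrist_force: [-4.0, 0.8, 12.3]
gripper_width: -0.0
grip_force: 6.2
```

Call:
{"fn": "move_arm", "kwargs": {
  "plan": [
    [0,0,0.03,0,0],
    [0,0,0,0,0],
    [0,0,0,0,0],
    [0,0,0,0,0],
    [0,0,0,0,0]
  ]
}}

```text
time: 10.67
ee_pos: [531.1, -152.5, 62.0]
orientation: [[-0.911, 0.412, 0.0], [0.412, 0.911, -0.0], [-0.0, -0.0, -1.0]]
wrist_force: [-5.3, 1.0, 16.8]
gripper_width: 0.002
grip_force: 8.7
```

Call:
{"fn": "move_arm", "kwargs": {
  "plan": [
    [0,0,-0.3,0,0],
    [0,0,-0.5,0,0],
    [0,0,-0.8,0,0],
    [0,0,-1,0,0],
    [0,0,-1,0,0]
  ]
}}

```text
time: 11.08
ee_pos: [531.2, -152.5, 150.3]
orientation: [[-0.911, 0.412, -0.0], [0.412, 0.911, 0.0], [0.0, 0.0, -1.0]]
wrist_force: [-0.3, -0.1, 0.7]
gripper_width: -0.002
grip_force: 0.0
```

Call:
{"fn": "move_arm", "kwargs": {
  "plan": [
    [-0.4,-0.9,-0.5,0,0],
    [-0.4,-0.9,0,0,0],
    [-0.4,-0.9,0,0,0],
    [-0.4,-0.9,0,0,0],
    [0,0,0,0,0]
  ]
}}

```text
time: 11.5
ee_pos: [531.9, -256.3, 162.9]
orientation: [[-0.91, 0.415, 0.004], [0.415, 0.91, -0.005], [-0.006, -0.003, -1.0]]
wrist_force: [-0.2, -0.4, 0.1]
gripper_width: 0.005
grip_force: 0.0
```

Call:
{"fn": "move_arm", "kwargs": {
  "plan": [
    [0,0,0,0,0],
    [0,0,0,0,0],
    [0,0,0,0,0],
    [0,0,0,0,0],
    [0,0,0,0,0]
  ]
}}

```text
time: 11.92
ee_pos: [530.7, -250.0, 161.8]
orientation: [[-0.912, 0.411, -0.0], [0.411, 0.912, 0.0], [0.0, 0.0, -1.0]]
wrist_force: [0.5, -0.2, 0.2]
gripper_width: 0.002
grip_force: 0.0
```

```bash
python3 - <<'E'
from h import *
a=bot.read_camera('scene');b=bot.read_camera('top')
cv2.imwrite('pics/e.png',np.hstack([cv2.resize(a[150:230,90:350],None,fx=1.5,fy=1.5),cv2.resize(b[190:270,150:400],None,fx=1.5,fy=1.5)]))
look()
E
```

```text
scene orange_cap [([533.8, -36.1, 57.5], 0.7)]
scene blue_cap [([533.9, -152.7, 73.8], 0.81)]
scene white_cap [([534.3, 99.8, 74.2], 0.48)]
top orange_cap [([536.2, -34.4, 58.3], 0.61)]
top blue_cap [([529.5, -149.0, 65.8], 0.8)]
top white_cap [([530.4, 102.0, 72.4], 0.62)]
```

View pics/e.png

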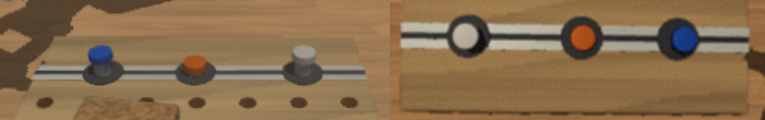

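The picture shows blue up at (100,53) with its stem visible, orange latched down at (194,65) and white up at (303,52). The arm is clear of everything.

```bash
python3 -c "
from cell import bot
print(bot.job_done())"
```

```text
the job is handed in; nothing more can be done
None
```

The changeover is done and handed in: orange is latched down (its catch slipped once, so it took two presses), blue popped up on one press, and white was not touched.

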